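# Tuck the cutting guide under the hold-down flap and hold it flat

## Task

Pick up the aluminium cutting guide by its black rib and, on the green mat of the cutting jig, slide its free long edge under the red hold-down flap without lifting the flap, until the edge is fully home and square against the stop under the flap and the guide is centred on the flap. Finish while still holding the guide there by its rib, pressing it flat on the mat with a firm downward push, as for a cut; do not let go. Leave the hammer, the thread spool and the white pot alone.

Things in the scene. Friction and masses are not known exactly. Their poses are not given: they have to be found in the camera images.
- guide: Loose aluminium cutting guide, about 0.2 to 0.45 kg, starting flat on the bench. Flat plate 110 (its x) x 200 (its y) x 4 mm; on it stands a black grip rib 14 mm thick (x), 120 mm long (y), rising 30 mm above the plate's top (34 mm above its underside). The rib's centre line is at x = -30 mm. Origin: centre of the plate's underside, z up through the rib. The free long edge, at x = +55 mm, is the one to tuck; a dark centre line on the plate marks y = 0.
- guide_edge (a point): Middle of the guide's free long edge, at the underside of the plate (guide frame x = +55, y = 0, z = 0 mm); axes as the guide's.
- board: Fixed cutting jig, a plywood board 240 (x) x 280 (y) x 15 mm lying on the bench; origin at the centre of its underside, x pointing away from the robot (give or take its yaw) towards the flap side. It carries the mat, a steel stop block (x = +80 to +120 mm, 240 mm long in y, 7 mm higher than the mat) and the flap hinged on top of that block. Board, block and mat are rigid and do not move.
- mat: Fixed green cutting mat on the board, 196 x 260 x 3 mm, reaching from board x = -116 mm to the stop block; its top is 18 mm above the bench. A white line on it marks the middle (y = 0). Rigid underfoot. For a cut the guide is held down on it with a firm push of some 10 to 20 N. Origin: centre of its underside.
- stop (a point): Middle of the stop: the point where the front face of the stop block meets the top of the mat (board frame x = +80, y = 0, z = +18 mm); axes as the board's, x pointing into the block. The guide is home when its edge touches this face along its length.
- flap (a joint): Angle of the red steel hold-down flap, rad: 0 lying shut (start), growing as it lifts. Flap 220 mm long in y, 2.5 mm thick, 80 g, held down only by its own weight, hinged behind the stop at board x = +112 mm. Shut, its flat underside is 7 mm above the mat and it reaches 36 mm out from the stop towards the robot, then turns up in a 9 mm lip.
- flap_lip (a point): Middle of the flap's upturned front lip, at its tip: with the flap shut 45 mm in front of the stop (board x = +35 mm) and 13 mm above the mat; the gap below the lip's tip is about 10 mm, narrowing to 7 mm. A white line on the flap marks the middle.
- hammer: Bystander: hammer, 260 mm long, lying on the bench; leave alone.
- spool: Bystander: tan thread spool, 52 mm across, 60 mm tall, standing on the bench; origin at its foot; leave alone.
- pot: Bystander: white pot with black cap, 68 mm across, 75 mm tall, standing on the bench; origin at its foot; leave alone.
Mind the look-alikes: they are no part of the job. Leave any turquoise look-alike of the guide alone.

How it is judged (in metres and radians):
On the way:
1. the guide's edge is at least 15 mm under the flat of the flap, about flat on the mat (x of guide_edge in the frame of stop above -0.021 m and y of guide_edge in the frame of stop between -0.05 and 0.05 m and z of guide_edge in the frame of stop below 0.004 m and value of joint flap below 0.07 rad), for 0.1 s.
At the end, for the whole second after the job is handed in: Still gripped, at rest: guide edge within 5 mm of the stop and 15 mm of its middle, square within 0.05 rad, guide flat on the mat (2.5 mm, 0.025 rad), flap shut (below 0.03 rad), and the guide bearing on the mat with over 8 N, its own weight included (x of guide_edge in the frame of stop between -0.005 and 0.004 m and y of guide_edge in the frame of stop between -0.015 and 0.015 m and z of each of guide, guide_edge in the frame of stop below 0.0025 m and angle between guide's own z axis and vertical below 0.025 rad and angle between the x axis of guide and the x axis of board, either way round below 0.05 rad and value of joint flap below 0.03 rad and contact force between mat and guide above 8 N and contact force between the fingers and guide above 2 N and linear speed of guide below 0.02 m/s); the arm keeps its last pose, push and grip.
It fails at once if the flap is lifted (over 0.07 rad, about 5 mm at its lip) (value of joint flap above 0.07 rad).
It fails at once if the hammer is disturbed (moved over 20 mm) (distance of hammer from where it was at the start of the episode above 0.02 m).
It fails at once if the spool is disturbed (moved over 20 mm) (distance of spool from where it was at the start of the episode above 0.02 m).
It fails at once if the pot is disturbed (moved over 20 mm) (distance of pot from where it was at the start of the episode above 0.02 m).
It also fails if it takes over 42 s, if anything falls off the work surface, if the arm or the gripper's body presses on something with over 40 N, if the wrist force passes 120 N, or if a joint passes its speed limit or range.

## Robot

A 6-joint arm with a two-finger parallel gripper is mounted at the origin on the work surface. World frame = base frame: x ahead of the robot, y to its left, z up, the work surface at z = 0. Lengths are in mm, angles in degrees, forces in N, time in s.
With the tool pointing down it reaches from about 350 to 850 mm from the base axis. Payload 8.1 kg.
Tool frame: the origin (TCP) lies between the finger pads; the fingertips stand 22 mm ahead of it and the grasp point (between the pads) lies 3 mm ahead of it; z points along the fingers, y is the direction in which the jaws open and shut (so a half turn about z gives the same grasp; the last joint's range is limited). The gripper opens to 85 mm and grips with 20 to 120 N. Pads are 22 mm wide; open, the fingers measure 114 mm over their backs; the gripper's body (76 mm by 85 mm) begins 54 mm behind the grasp point. The pads swing forward as they close: fully open they stand 13 mm farther back than shut.
Start: joints at [-76.685, 7.471, 85.268, -0, 87.261, -4.893], TCP at [187.507, -569.953, 219.592] pointing down, gripper open.
Joint ranges: [-169.43, 169.43], [-51.17, 129.36], [1.28, 143.12], [-76.62, 256.62], [0, 156.53], [-152.29, 152.29]. Speed limits (degrees/s): [136.94, 136.94, 159.86, 180, 180, 180].

## Interface

Orientations are given as [roll, pitch, yaw] about the fixed x, y, z axes, in that order (R = Rz(yaw) Ry(pitch) Rx(roll)).
In Python, from bench import r gives the robot as it stands.
- The arm moves only by the tool drive_tool, never from a script. Its argument "moves" is a list of rows, each a list of 2 entries, a list of its own where there are three numbers: the shift along the world's x, y, z in mm, then the turn about the world's z in degrees. A call has exactly 8 rows; each row is the pose to reach, as a shift and turn from the pose commanded when the call began; what a row does not reach only later rows make up. A row lasts 1/12 s, in which the tool goes at most 41.7 mm and 7.16 degrees, less where a joint would pass 70% of its speed; a pose out of reach is approached as far as the arm can. A call with a gripper value outside its range is refused whole. "fingers" is the finger opening in mm, from 0 to 85.4, set as the call begins (left out, the last holds). The fingers move at their own pace and stop on an object; "squeeze" is the grip in N (left out, the last holds). Time passes only in rows, so rows that repeat a pose let the fingers close, or fill a call up. It gives the time, the measured TCP pose, the force and the opening at its end, in the units of the state.
- r.sense(): the state, without advancing time (a new reading comes with each control period).
- r.snapshot(name): name is "scene" or "top" or "wrist"; returns a dict with "pixels" (480x640x3 uint8, red, green, blue), "camera_matrix" (3x3 intrinsics, pixels), "xyz" and "orientation" of the camera in the world. Camera axes: x right, y down, z forward; pixel columns grow to the right and rows downward; lengths in mm; the calibration is good to about 2 mm. A picture is of the moment at which its call begins. There is no depth.
- r.hand_in(): hands the job in, once; it reports no verdict.
The state is a dict: "time": time; "joint_pos": joint angles; "qd": joint speeds; "joint_efforts": joint torques, N m; "tool_pos": TCP position; "tcp_rot": TCP orientation; "ft_force": force on the tool from outside, world axes, zero at the start; "wrist_torque": the same for the moment, N m; "finger_gap": finger opening in mm.
Only numpy, scipy, OpenCV 4.12 (cv2) and the standard library are available. Lean on these libraries where they do the work, as an engineer would, in place of code of your own. Each camera call takes 0.05 s, during which the arm holds its last target.

## Working session

There is one attempt and no reset: what is moved stays moved. The work goes in short steps, Python scripts to look and compute and a tool call to move; the robot and the scene stay as the last step left them, time stands still between calls to the robot, and variables do not carry over. Pictures are saved under pics/ and viewed, and the job is handed in when it is done.

Besides the shell and the picture viewer there is one more tool, called after "Request:" as name(argument=value, ...) on one line, values as JSON. drive_tool: Moves the arm, as the interface text tells. Its arguments: {"type":"object","properties":{"moves":{"type":"array","items":{"type":"array"}},"fingers":{"type":"number"},"squeeze":{"type":"number"}},"required":["moves"]}

```bash
ls; mkdir -p pics
python3 - <<'E'
from bench import r
import cv2,pickle
d={}
for n in ["scene","top","wrist"]:
    s=r.snapshot(n); d[n]=s
    cv2.imwrite(f"pics/{n}0.png",s["pixels"][:,:,::-1])
    print(n,s["camera_matrix"],s["xyz"],s["orientation"])
pickle.dump(d,open("snap0.pkl","wb"))
print(r.sense())
E
```

```text
pics
scene [[466.28192066   0.         311.74064444]
 [  0.         466.28192066 241.0217321 ]
 [  0.           0.           1.        ]] [1414.06296395 -502.94177253 1029.77651122] [-132.38342395    0.48401959   59.5481923 ]
top [[536.3622295    0.         326.71476862]
 [  0.         536.3622295  247.41265355]
 [  0.           0.           1.        ]] [ 428.41050649   36.63625343 1729.85635357] [-177.1878167    -0.27028075  -90.5487835 ]
wrist [[423.88306895   0.         315.82573784]
 [  0.         423.88306895 240.22270597]
 [  0.           0.           1.        ]] [ 256.93383726 -547.2815773   373.41585683] [ 1.63325194e+02  1.42626749e-01 -7.18000366e+01]
{'time': 0.15, 'joint_pos': array([-7.66845692e+01,  7.50608229e+00,  8.53149095e+01, -1.00865842e-03,
        8.72605475e+01, -4.89289500e+00]), 'qd': array([-0.10245088, -0.11460354, -0.15238867, -0.02331604,  0.05275041,
        0.03656979]), 'joint_efforts': array([-1.98805009e-05, -5.70063150e+01, -5.01159346e+01, -2.92569594e-04,
        9.49881622e-03, -2.00573680e-06]), 'tool_pos': array([ 187.40034553, -569.52812114,  218.77624103]), 'tcp_rot': array([-1.79918672e+02, -5.95098931e-03,  1.82083705e+01]), 'ft_force': array([0.30824053, 0.86684309, 0.505214  ]), 'wrist_torque': array([ 0.04098604, -0.02939066,  0.01492262]), 'finger_gap': 85.51309994365752}
```

View pics/top0.png

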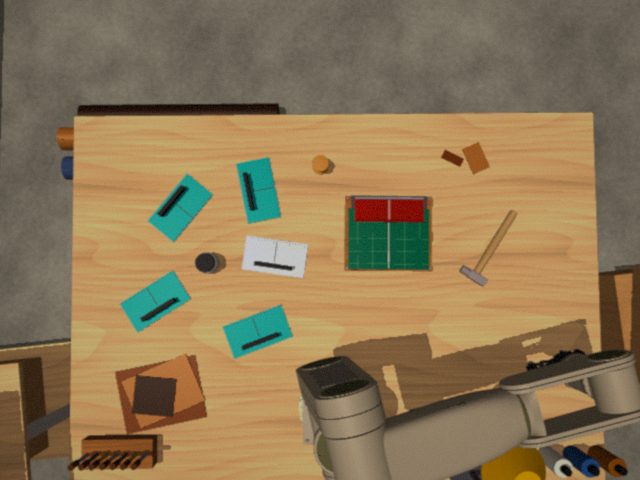

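View pics/scene0.png

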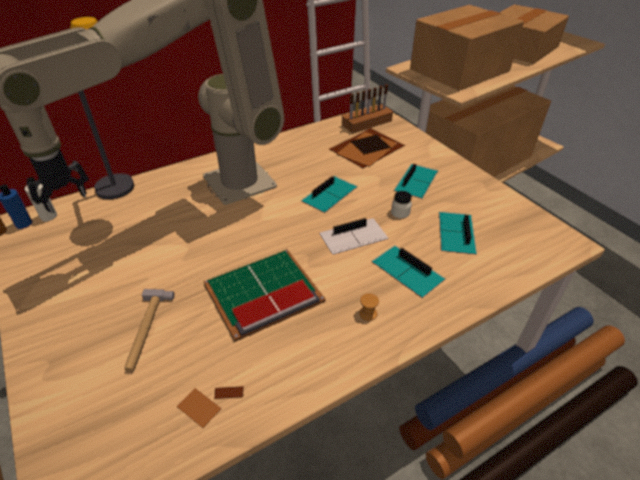

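View pics/wrist0.png

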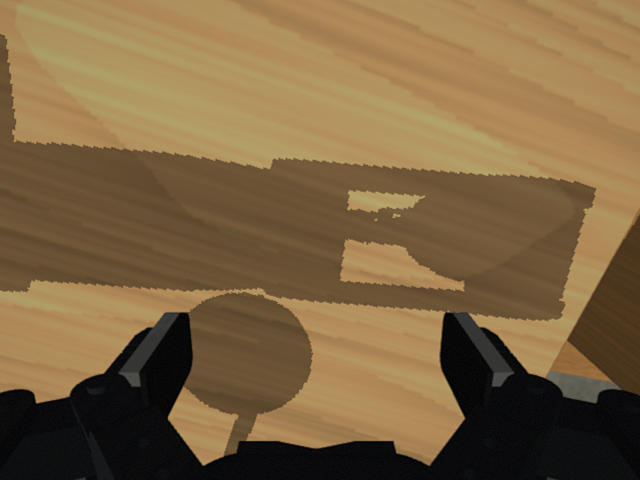

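Candidates: plates at (180,208), (258,190), (155,301) and (258,331) are turquoise, so look-alikes. The one at (275,257) is bare aluminium with a black rib, so it fits the description. I'll confirm it in a crop.

```bash
cat > h.py <<'E'
import numpy as np
from scipy.spatial.transform import Rotation as R
def ray(s,uv):
    d=np.linalg.inv(s["camera_matrix"])@np.array([uv[0],uv[1],1.])
    return R.from_euler("xyz",s["orientation"],degrees=True).apply(d)
def onz(s,uv,z):
    d=ray(s,uv);o=np.array(s["xyz"]);return o+d*(z-o[2])/d[2]
def proj(s,p):
    q=R.from_euler("xyz",s["orientation"],degrees=True).inv().apply(np.atleast_2d(p)-s["xyz"])
    k=q@s["camera_matrix"].T
    return k[:,:2]/k[:,2:]
E
python3 - <<'E'
import pickle,cv2
d=pickle.load(open("snap0.pkl","rb"))
t=d["top"]["pixels"][:,:,::-1]
a=cv2.resize(t[225:290,235:315],None,fx=9,fy=9,interpolation=cv2.INTER_CUBIC)
cv2.imwrite("pics/c_guide.png",a)
a=cv2.resize(t[190:278,338:440],None,fx=6.5,fy=6.5,interpolation=cv2.INTER_CUBIC)
cv2.imwrite("pics/c_board.png",a)
E
```

```text
(no output)
```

View pics/c_guide.png

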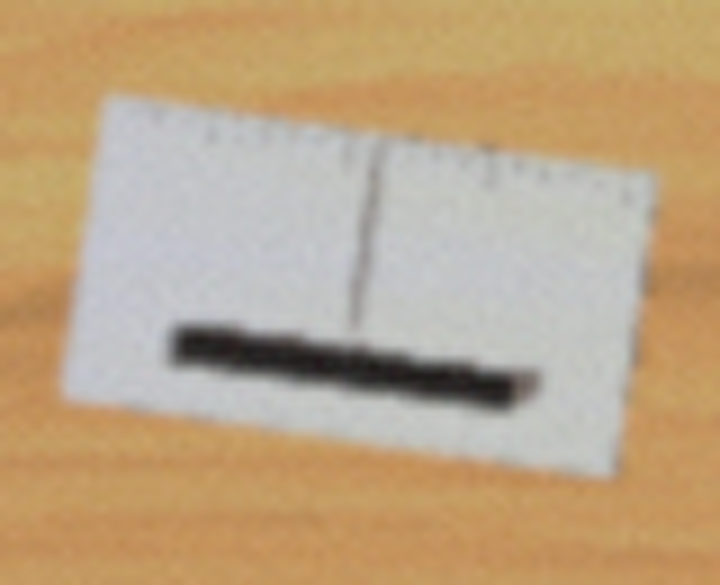

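View pics/c_board.png

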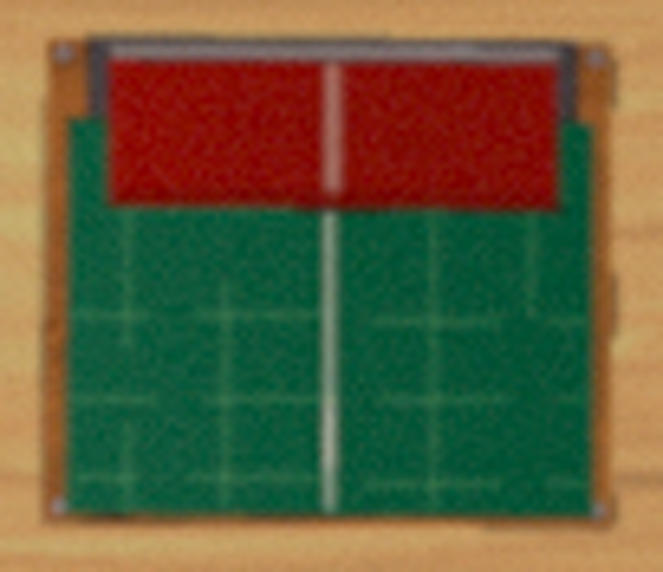

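Confirmed: the bare aluminium plate with the black rib. Its crop corners are TL(107,93), TR(657,172), BR(613,477), BL(60,398), and the dark centre line points away from the robot. On the board crop the mat corners are (67,513) and (592,515), with the stop line at (69,117)–(592,122).

```bash
cat >> h.py <<'E'
from scipy.optimize import least_squares
def fit2(s,pl,uv,z,x0):
    """planar pose x,y,yaw of local points pl(xy) at height z"""
    W=np.array([onz(s,u,z)[:2] for u in uv]); pl=np.array(pl,float)
    def f(p):
        c,sn=np.cos(p[2]),np.sin(p[2]); return (pl@np.array([[c,sn],[-sn,c]])+p[:2]-W).ravel()
    q=least_squares(f,x0); return q.x[0],q.x[1],np.degrees(q.x[2]),q.fun.reshape(-1,2).round(1)
E
python3 - <<'E'
from h import *
import pickle
d=pickle.load(open("snap0.pkl","rb")); s=d["top"]
m=lambda p,f,o:[(p[0]+.5)/f-.5+o[0],(p[1]+.5)/f-.5+o[1]]
g=[m(p,9,(235,225)) for p in [(107,93),(657,172),(613,477),(60,398)]]
print(fit2(s,[(55,100),(55,-100),(-55,-100),(-55,100)],g,4,[400,150,0]))
b=[m(p,6.5,(338,190)) for p in [(67,513),(592,515),(69,117),(592,122)]]
print(fit2(s,[(-116,130),(-116,-130),(80,130),(80,-130)],b,18,[400,-100,0]))
E
```

```text
(np.float64(486.3864982942321), np.float64(196.04216967684118), np.float64(-8.70857338184611), array([[-0. ,  0.6],
       [-0.2, -0.4],
       [-0. , -0.3],
       [ 0.2,  0.2]]))
(np.float64(558.0120037483481), np.float64(-170.07746216020436), np.float64(-0.9517136567642999), array([[-0.3,  1. ],
       [-1.1, -1.2],
       [ 0.5,  0.9],
       [ 0.9, -0.7]]))
```

Run:
```python
import pickle,cv2
d=pickle.load(open("snap0.pkl","rb"))
t=d["scene"]["pixels"][:,:,::-1]
cv2.imwrite("pics/s_guide.png",cv2.resize(t[210:260,310:395],None,fx=9,fy=9,interpolation=cv2.INTER_CUBIC))
cv2.imwrite("pics/s_board.png",cv2.resize(t[240:345,195:335],None,fx=5.5,fy=5.5,interpolation=cv2.INTER_CUBIC))
```

```text
(no output)
```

View pics/s_guide.png

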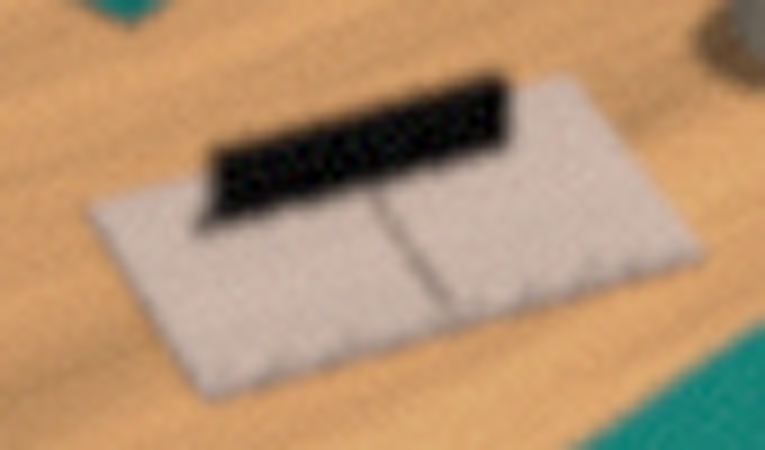

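View pics/s_board.png

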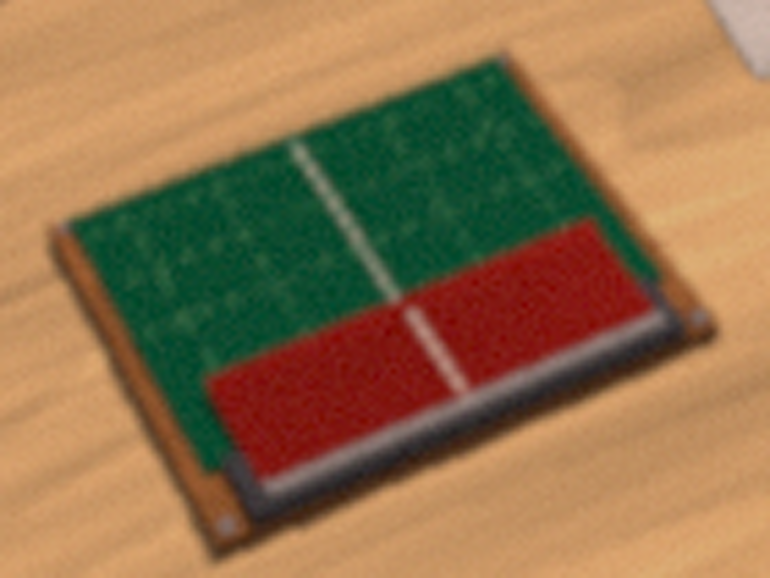

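Run:
```python
from h import *
import pickle
d=pickle.load(open("snap0.pkl","rb")); s=d["scene"]
m=lambda p,f,o:[(p[0]+.5)/f-.5+o[0],(p[1]+.5)/f-.5+o[1]]
g=[m(p,9,(310,210)) for p in [(88,205),(208,397),(707,258),(568,76)]]
print(fit2(s,[(-55,-100),(55,-100),(55,100),(-55,100)],g,4,[480,190,0]))
b=[m(p,5.5,(195,240)) for p in [(75,225),(500,60),(660,283),(205,470)]]
print(fit2(s,[(-116,-130),(-116,130),(80,130),(80,-130)],b,18,[550,-170,0]))
```

```text
(np.float64(486.9543856965784), np.float64(192.09736750444864), np.float64(-9.047410128562511), array([[ 0.2, -0.7],
       [-0.5, -1.3],
       [-0.8,  1.4],
       [ 1.1,  0.7]]))
(np.float64(560.5627071883878), np.float64(-173.67029137772565), np.float64(-1.6806356919288548), array([[-4.9, -2. ],
       [-1.2,  1.4],
       [ 1.9,  3.6],
       [ 4.1, -3. ]]))
```

Request:
drive_tool(moves=[[[24,32,0],3],[[48,64,0],6],[[72,96,0],9],[[96,128,0],12],[[120,160,0],15],[[144,192,0],18],[[168,224,0],21],[[192,256,0],24]], fingers=85)

```text
time: 0.82
tool_pos: [380.1, -312.1, 219.5]
tcp_rot: [-180.0, -0.0, 42.3]
ft_force: [0.1, -0.0, -0.2]
finger_gap: 85.1
```

Request:
drive_tool(moves=[[[24,32,0],3],[[48,64,0],6],[[72,96,0],9],[[78,136,0],12],[[78,177,0],15],[[78,218,0],18],[[78,259,0],21],[[78,300,0],24]])

```text
time: 1.48
tool_pos: [456.9, -12.0, 219.4]
tcp_rot: [-180.0, 0.0, 66.3]
ft_force: [1.1, 0.5, -0.0]
finger_gap: 85.2
```

Request:
drive_tool(moves=[[[0,41,0],3],[[0,82,0],6],[[0,123,0],9],[[0,164,0],12],[[0,200,0],15],[[0,212,0],15],[[0,212,0],15],[[0,212,0],15]])

```text
time: 2.15
tool_pos: [457.2, 198.0, 219.2]
tcp_rot: [-180.0, 0.1, 81.3]
ft_force: [-0.6, -0.5, 0.5]
finger_gap: 85.2
```

Run:
```python
from bench import r
import cv2,pickle
s=r.snapshot("wrist"); st=r.sense()
pickle.dump((s,st),open("w1.pkl","wb"))
cv2.imwrite("pics/w1.png",s["pixels"][:,:,::-1])
print(s["xyz"],s["orientation"],st)
```

```text
[468.77276565 269.72945393 373.88356159] [ 1.63347245e+02  1.32618164e-01 -8.74120929e+00] {'time': 2.2, 'joint_pos': array([ 1.74583134e+01, -8.42598921e+00,  1.01111093e+02, -4.10757843e-02,
        8.73647140e+01,  2.62727789e+01]), 'qd': array([-1.38420597, -0.4463053 ,  0.21222692,  0.0050303 ,  0.01594519,
        0.0707987 ]), 'joint_efforts': array([ 1.29957687e+00, -4.21451354e+01, -5.03102553e+01,  1.44234672e-01,
       -2.74556555e-02,  5.70400839e-02]), 'tool_pos': array([457.39000795, 197.23847654, 219.25880246]), 'tcp_rot': array([-1.79973490e+02,  5.88439535e-02,  8.11874546e+01]), 'ft_force': array([ 0.60900512,  0.31669378, -0.2620061 ]), 'wrist_torque': array([ 0.00802403,  0.02851626, -0.02160294]), 'finger_gap': 85.18689338368712}
```

View pics/w1.png

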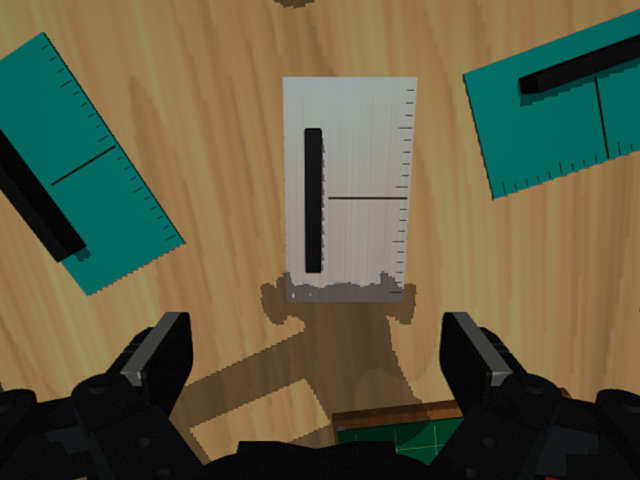

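The guide is aligned with the image: corners at (283,77), (417,77), (404,302) and (287,302), rib top from (314,128) to (314,272), centre line at v=198.

Run:
```python
from h import *
import pickle
s,st=pickle.load(open("w1.pkl","rb"))
print(fit2(s,[(-55,100),(55,100),(55,-100),(-55,-100)],[(283,77),(417,77),(404,302),(287,302)],4,[480,190,0]))
print(fit2(s,[(55,0),(-23,0)],[(407,198),(328,198)],4,[480,190,0]))
print(fit2(s,[(-37,60),(-23,60),(-23,-60),(-37,-60)],[(305,128),(322,128),(321.5,273),(305.5,273)],34,[480,190,0]))
# where is ray of grasp pt
p=st["tool_pos"]; print(proj(s,[[p[0],p[1],4],[p[0],p[1],34]]))
```

```text
(np.float64(484.75726863309995), np.float64(194.6721844689235), np.float64(-8.658981549387173), array([[-0.3, -0.3],
       [ 0.3, -0.2],
       [-0.7,  0.4],
       [ 0.7,  0.1]]))
(np.float64(486.3767600812029), np.float64(194.53475530697307), np.float64(-8.715504851677416), array([[ 4. , -0.6],
       [-4. ,  0.6]]))
(np.float64(484.98832512831615), np.float64(195.45521507607262), np.float64(-8.829786782675379), array([[-0.4, -0. ],
       [ 0.4, -0.1],
       [ 0.2,  0. ],
       [-0.1,  0.1]]))
[[316.52827184 199.91593353]
 [316.50161187 207.08637157]]
```

Request:
drive_tool(moves=[[[-2,2,-35],0],[[-2,2,-70],0],[[-2,2,-105],0],[[-2,2,-140],0],[[-2,2,-170],0],[[-2,2,-182],0],[[-2,2,-190],0],[[-2,2,-190],0]])

```text
time: 2.87
tool_pos: [455.0, 198.8, 28.7]
tcp_rot: [-179.9, 0.1, 81.1]
ft_force: [-0.5, -0.1, 0.0]
finger_gap: 85.1
```

Request:
drive_tool(moves=[[[0,0,0],0],[[0,0,0],0],[[0,0,0],0],[[0,0,0],0],[[0,0,0],0],[[0,0,0],0],[[0,0,0],0],[[0,0,0],0]], fingers=0, squeeze=80)

```text
time: 3.53
tool_pos: [455.5, 200.1, 29.6]
tcp_rot: [180.0, -0.0, 81.2]
ft_force: [-0.5, -0.2, -0.6]
finger_gap: 0.1
```

Run:
```python
from bench import r
import cv2,pickle
st=r.sense();print(st)
s=r.snapshot("wrist")
pickle.dump((s,st),open("w2.pkl","wb"))
cv2.imwrite("pics/w2.png",s["pixels"][:,:,::-1])
```

```text
{'time': 3.5333, 'joint_pos': array([ 1.78111732e+01,  2.17445082e+00,  1.11757117e+02, -1.12282550e-04,
        6.60673143e+01,  2.65945664e+01]), 'qd': array([ 0.00119285,  0.12949283,  0.01236814,  0.0315873 , -0.01648944,
       -0.00796205]), 'joint_efforts': array([-7.35103931e-04, -4.59256268e+01, -4.39028442e+01, -3.39205062e-04,
       -2.12162973e-03, -1.77533389e-04]), 'tool_pos': array([455.46949756, 200.11010333,  29.64586425]), 'tcp_rot': array([ 1.79998954e+02, -4.08853693e-04,  8.12166523e+01]), 'ft_force': array([-0.47473635, -0.20621654, -0.63149067]), 'wrist_torque': array([-0.00380378, -0.03513796, -0.02317751]), 'finger_gap': 0.07257265908492173}
```

View pics/w2.png

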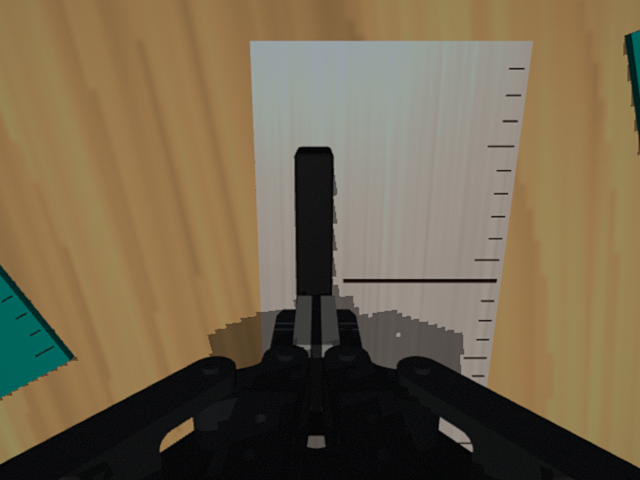

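Run:
```python
from h import *
import pickle,cv2
s,st=pickle.load(open("w2.pkl","rb"))
p=st["tool_pos"]; print(s["xyz"],s["orientation"])
for dz in (0,-3,-22,30): print(dz,proj(s,p+np.array([0,0,dz])))
print(proj(s,[[455.6,199.6,34],[455.6,199.6,4]]))
cv2.imwrite("pics/w2c.png",cv2.resize(s["pixels"][230:400,215:425,::-1],None,fx=3.5,fy=3.5,interpolation=cv2.INTER_CUBIC))
```

```text
[467.00484171 271.65753835 184.43153902] [ 1.63404622e+02  9.21247373e-02 -8.79183765e+00]
0 [[315.28595138 303.52181981]]
-3 [[315.30687234 300.35052362]]
-22 [[315.4246781  282.49297762]]
30 [[315.02957883 342.38396229]]
[[315.78637518 309.45662337]
 [315.89774552 280.43781799]]
```

View pics/w2c.png

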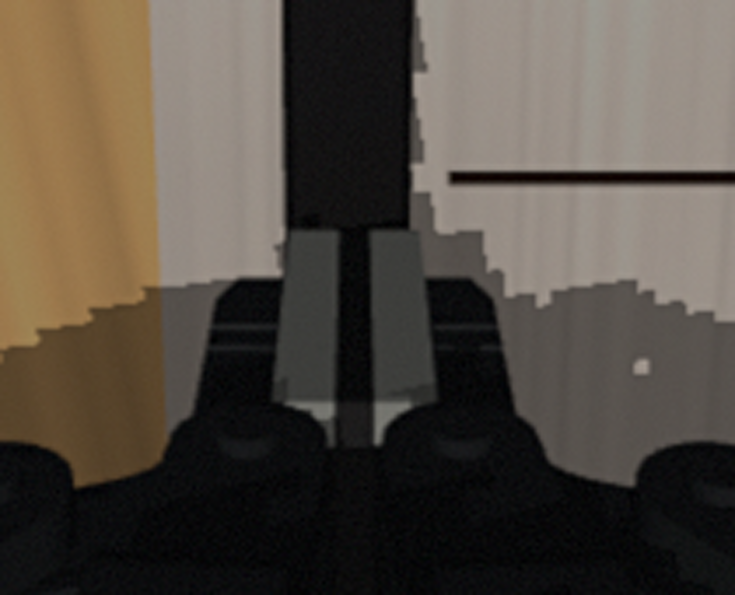

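Run:
```python
from h import *
from bench import r
import pickle,cv2
s,st=pickle.load(open("w2.pkl","rb"))
p=st["tool_pos"]; a=np.radians(81.2); tx=np.array([np.cos(a),np.sin(a),0])
for dz in (-22,-10,0,5,10,20): print(dz,proj(s,p+11*tx+np.array([0,0,dz])))
c=r.snapshot("scene"); print(r.sense()["finger_gap"], r.sense()["time"])
u=proj(c,p)[0].astype(int); print(u)
cv2.imwrite("pics/s2c.png",cv2.resize(c["pixels"][u[1]-50:u[1]+50,u[0]-65:u[0]+65,::-1],None,fx=6,fy=6,interpolation=cv2.INTER_CUBIC))
```

```text
-22 [[315.42149181 259.30483755]]
-10 [[315.34839164 268.83439432]]
0 [[315.27973293 277.78494914]]
5 [[315.24234038 282.6595529 ]]
10 [[315.20265531 287.83301774]]
20 [[315.11550916 299.19364991]]
-0.18599318091270728 3.6333
[350 223]
```

View pics/s2c.png

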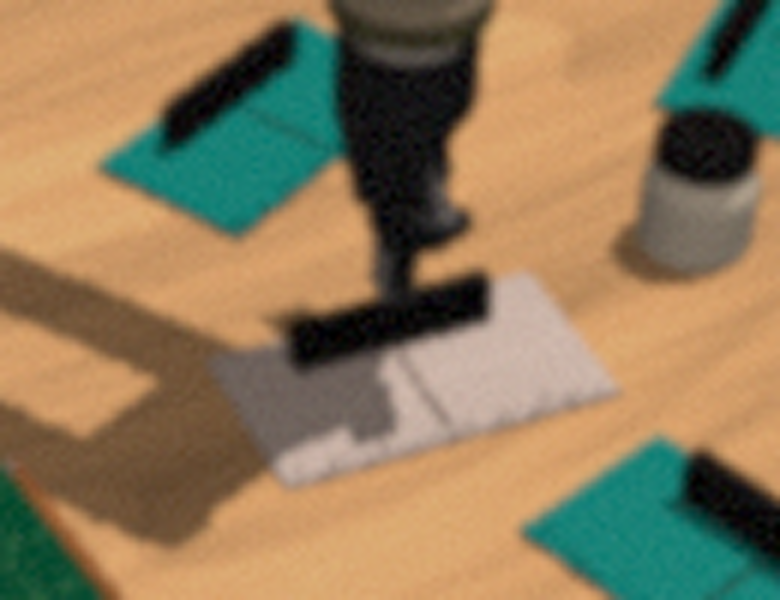

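Run:
```python
from h import *
import pickle
s,st=pickle.load(open("w2.pkl","rb"))
pl=np.array([(-55,100,4),(55,100,4),(55,0,4),(-37,60,34),(-23,60,34)],float); uv=np.array([(250,41),(533,41),(497,281),(296,152),(333,152)],float)
def f(p):
    w=R.from_euler("z",p[3]).apply(pl)+p[:3]; return (proj(s,w)-uv).ravel()
q=least_squares(f,[485,195,0,-.15]);print(q.x,q.fun.round(1))
# camera size check w1
s,st=pickle.load(open("w1.pkl","rb"))
pl=np.array([(-55,100,4),(55,100,4),(55,-100,4),(-55,-100,4)],float);uv=np.array([(283,77),(417,77),(404,302),(287,302)],float)
q=least_squares(f,[485,195,0,-.15]);print(q.x,q.fun.round(1))
# pad tips when open: px 190,442 v~313 ;
```

```text
[ 4.84196411e+02  1.95259577e+02 -5.98690905e-01 -1.59581964e-01] [ 0.8 -0.4 -0.8  1.4  2.  -0.4 -2.2 -0.4  0.8 -0.1]
[ 4.84713413e+02  1.94853355e+02  8.57761278e-01 -1.51172484e-01] [-0.5  0.1  0.6 -0.1 -0.6 -0.   0.5 -0. ]
```

The fingers shut completely (gap ≈ 0). Wrist-image geometry puts the tips about 13 mm above the reported TCP, not 22 mm below it, so they closed just over the rib's top. I'll reopen to 32 mm, go deeper in checked steps, and trust the pictures over the stated tool length.

Request:
drive_tool(moves=[[[0,0,0],0],[[0,0,0],0],[[0,0,0],0],[[0,0,0],0],[[0,0,-8],0],[[0,0,-16],0],[[0,0,-22],0],[[0,0,-22],0]], fingers=32)

```text
time: 4.3
tool_pos: [453.8, 199.5, 5.3]
tcp_rot: [-179.8, 0.1, 81.2]
ft_force: [-1.0, -0.2, 0.2]
finger_gap: 32.2
```

```bash
cat > look.py <<'E'
import sys,pickle,cv2
from bench import r
tag=sys.argv[1]
st=r.sense();print({k:(v if isinstance(v,float) else v.round(2)) for k,v in st.items() if k in("time","tool_pos","tcp_rot","ft_force","wrist_torque","finger_gap")})
for n in sys.argv[2:]:
    s=r.snapshot(n); pickle.dump((s,st),open(f"{tag}_{n}.pkl","wb")); cv2.imwrite(f"pics/{tag}_{n}.png",s["pixels"][:,:,::-1])
E
python3 look.py a3 wrist
```

```text
{'time': 4.3, 'tool_pos': array([453.78, 199.48,   5.29]), 'tcp_rot': array([-1.7982e+02,  9.0000e-02,  8.1210e+01]), 'ft_force': array([-0.99, -0.16,  0.22]), 'wrist_torque': array([-0.  ,  0.05,  0.03]), 'finger_gap': 32.241727257218926}
```

View pics/a3_wrist.png

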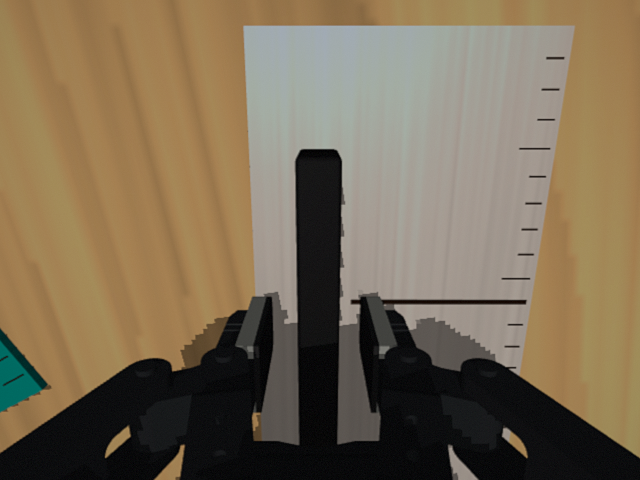

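Request:
drive_tool(moves=[[[0,0,-4],0],[[0,0,-8],0],[[0,0,-8],0],[[0,0,-8],0],[[0,0,-8],0],[[0,0,-8],0],[[0,0,-8],0],[[0,0,-8],0]])

```text
time: 5.02
tool_pos: [455.7, 200.1, -0.2]
tcp_rot: [180.0, -0.0, 81.2]
ft_force: [-0.1, -0.6, 0.7]
finger_gap: 31.8
```

```bash
python3 look.py a4 wrist
```

```text
{'time': 5.0167, 'tool_pos': array([ 4.5569e+02,  2.0009e+02, -1.7000e-01]), 'tcp_rot': array([ 1.7998e+02, -1.0000e-02,  8.1210e+01]), 'ft_force': array([-0.09, -0.6 ,  0.65]), 'wrist_torque': array([-0.  , -0.03,  0.01]), 'finger_gap': 31.833765080048156}
```

View pics/a4_wrist.png

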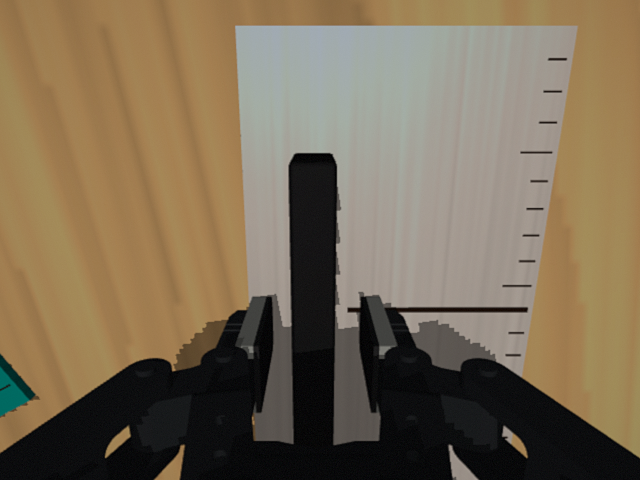

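Request:
drive_tool(moves=[[[0,0,-3],0],[[0,0,-3],0],[[0,0,-3],0],[[0,0,-3],0],[[0,0,-3],0],[[0,0,-3],0],[[0,0,-3],0],[[0,0,-3],0]], fingers=0, squeeze=90)

```text
time: 5.73
tool_pos: [455.4, 200.0, -3.5]
tcp_rot: [-180.0, 0.0, 81.2]
ft_force: [0.5, 0.6, -1.8]
finger_gap: 12.4
```

```bash
python3 look.py a5 wrist
```

```text
{'time': 5.7333, 'tool_pos': array([455.43, 200.  ,  -3.53]), 'tcp_rot': array([-179.99,    0.  ,   81.21]), 'ft_force': array([ 0.48,  0.55, -1.8 ]), 'wrist_torque': array([ 0.1 , -0.18,  0.04]), 'finger_gap': 12.44123649539672}
```

View pics/a5_wrist.png

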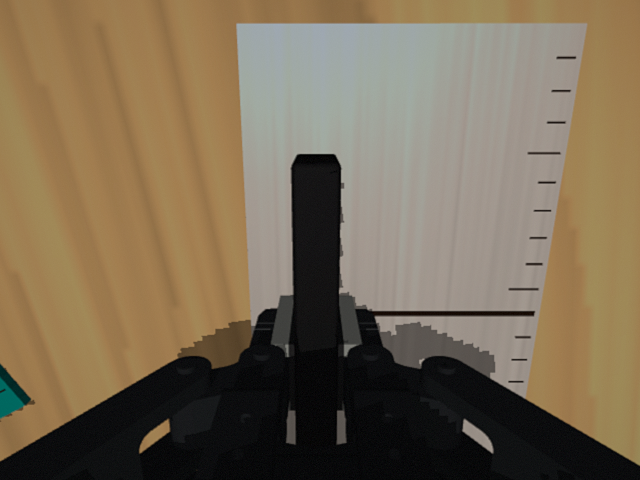

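Gripped (gap 12.4 mm on the 14 mm rib, within compliance). Before carrying it over, I'll refine the board pose from the two fixed cameras with subpixel edges, using the guide as a shared reference.

```bash
cat > fit3.py <<'E'
from h import *
import pickle,cv2
d=pickle.load(open("snap0.pkl","rb"))
def world2loc(p,W):
    c,s=np.cos(p[2]),np.sin(p[2]); D=W-p[:2]; return np.c_[c*D[:,0]+s*D[:,1],-s*D[:,0]+c*D[:,1]]
def loc2world(p,L,z):
    c,s=np.cos(p[2]),np.sin(p[2]); L=np.asarray(L,float)
    return np.c_[c*L[:,0]-s*L[:,1]+p[0],s*L[:,0]+c*L[:,1]+p[1],np.full(len(L),z)]
def edgepts(s,score,p,a,b,nrm,z,n=60,span=9):
    """along local segment a-b sample profile of score along nrm (local, in->out), return offset (mm) of 50% crossing"""
    out=[];t=np.linspace(-span,span,121)
    for k in np.linspace(.06,.94,n):
        L=np.array(a)*(1-k)+np.array(b)*k
        P=L+t[:,None]*np.array(nrm)
        uv=proj(s,loc2world(p,P,z)).astype(np.float32)
        v=cv2.remap(score,uv[:,0].reshape(1,-1).copy(),uv[:,1].reshape(1,-1).copy(),cv2.INTER_LINEAR)[0]
        hi,lo=np.median(v[:25]),np.median(v[-25:])
        m=(v-lo)/(hi-lo+1e-9)
        i=np.where((m[:-1]>=.5)&(m[1:]<.5))[0]
        if len(i)==1 and hi-lo>10: out.append((k,t[i[0]]))
    return np.array(out)
def fitpose(s,score,p0,segs,it=6):
    p=np.array(p0,float)
    for _ in range(it):
        A=[];B=[];info=[]
        for a,b,nrm,z in segs:
            e=edgepts(s,score,p,a,b,nrm,z)
            if len(e)<8: info.append((0,0));continue
            o=e[:,1];md=np.median(o);e=e[abs(o-md)<2.5]
            info.append((len(e),round(e[:,1].mean(),2)))
            n=np.array(nrm,float)
            for k,o in e:
                L=np.array(a)*(1-k)+np.array(b)*k
                c,sn=np.cos(p[2]),np.sin(p[2]); nw=np.array([c*n[0]-sn*n[1],sn*n[0]+c*n[1]])
                dth=n@np.array([-L[1],L[0]])
                A.append([nw[0],nw[1],dth]);B.append(o)
        dx=np.linalg.lstsq(np.array(A),np.array(B),rcond=None)[0]; p+=dx
    return p,info
if __name__=="__main__":
  for cam in ("top","scene"):
    s=d[cam]; im=s["pixels"].astype(np.float32); Rr,G,B=im[...,0],im[...,1],im[...,2]
    gw=B*1.0-Rr*.75+60   # guide (neutral) vs wood
    gs=[((55,-100),(55,100),(1,0),4),((-55,-100),(-55,100),(-1,0),4),((-55,100),(55,100),(0,1),4),((-55,-100),(55,-100),(0,-1),4)]
    if cam=="scene": gs=[gs[0],gs[2],gs[3]]
    p,i=fitpose(s,gw,[486,194,np.radians(-8.7)],gs); print(cam,"guide",p[:2],np.degrees(p[2]),i)
    gm=G-Rr+100
    ms=[((-116,-130),(-116,130),(-1,0),18),((-116,130),(15,130),(0,1),18),((-116,-130),(15,-130),(0,-1),18)]
    p,i=fitpose(s,gm,[559,-171,np.radians(-1)],ms); print(cam,"mat",p[:2],np.degrees(p[2]),i)
    rm=Rr-G
    fs=[((60,110),(105,110),(0,1),27.5),((60,-110),(105,-110),(0,-1),27.5),((35,-110),(35,110),(-1,0),31)]
    p,i=fitpose(s,rm,[559,-171,np.radians(-1)],fs); print(cam,"flap",p[:2],np.degrees(p[2]),i)
E
python3 fit3.py
```

```text
top guide [485.98762487 195.91767267] -8.830847135140276 [(60, np.float64(0.34)), (60, np.float64(0.34)), (60, np.float64(0.67)), (60, np.float64(0.66))]
top mat [ 558.79014733 -169.70279453] -0.9664220797873156 [(60, np.float64(-0.0)), (60, np.float64(-1.33)), (60, np.float64(-1.34))]
top flap [ 557.08660919 -169.74919055] -1.1030478732508957 [(60, np.float64(0.0)), (60, np.float64(0.01)), (60, np.float64(-0.01))]
scene guide [488.60868765 190.97381938] -8.835305088185342 [(60, np.float64(-0.0)), (60, np.float64(1.02)), (60, np.float64(1.02))]
scene mat [ 561.18160973 -173.69105339] -1.1709910014256024 [(59, np.float64(-0.02)), (60, np.float64(-1.56)), (60, np.float64(-1.57))]
scene flap [ 556.07429035 -173.57585183] -0.9200369761579594 [(60, np.float64(0.56)), (60, np.float64(0.57)), (60, np.float64(-0.0))]
```

Request:
drive_tool(moves=[[[0,0,15],0],[[0,0,40],0],[[0,0,65],0],[[0,0,80],0],[[0,0,80],0],[[4,-20,80],0],[[8,-55,80],1],[[12,-90,80],2]], squeeze=110)

```text
time: 6.45
tool_pos: [466.3, 109.6, 75.0]
tcp_rot: [-179.9, 0.0, 83.4]
ft_force: [-0.1, -0.2, -2.9]
finger_gap: 12.1
```

Request:
drive_tool(moves=[[[4,-38,0],1],[[8,-76,0],2],[[12,-114,0],3],[[16,-152,0],4],[[20,-190,0],5],[[24,-228,0],6],[[26,-260,0],6],[[26,-279,0],6]])

```text
time: 7.12
tool_pos: [492.5, -172.1, 74.9]
tcp_rot: [-179.9, 0.0, 89.1]
ft_force: [0.3, 0.4, -2.2]
finger_gap: 11.8
```

Request:
drive_tool(moves=[[[0,0,-10],0],[[0,0,-20],0],[[0,0,-30],0],[[0,0,-30],0],[[0,0,-30],0],[[0,0,-30],0],[[0,0,-30],0],[[0,0,-30],0]])

```text
time: 7.78
tool_pos: [494.1, -168.7, 47.3]
tcp_rot: [179.9, 0.0, 89.3]
ft_force: [-0.0, -0.7, -2.4]
finger_gap: 12.2
```

```bash
python3 look.py b1 wrist scene top
```

```text
{'time': 7.7833, 'tool_pos': array([ 494.12, -168.72,   47.28]), 'tcp_rot': array([1.7993e+02, 3.0000e-02, 8.9260e+01]), 'ft_force': array([-0.03, -0.68, -2.39]), 'wrist_torque': array([0.06, 0.05, 0.01]), 'finger_gap': 12.226135725705387}
```

View pics/b1_wrist.png

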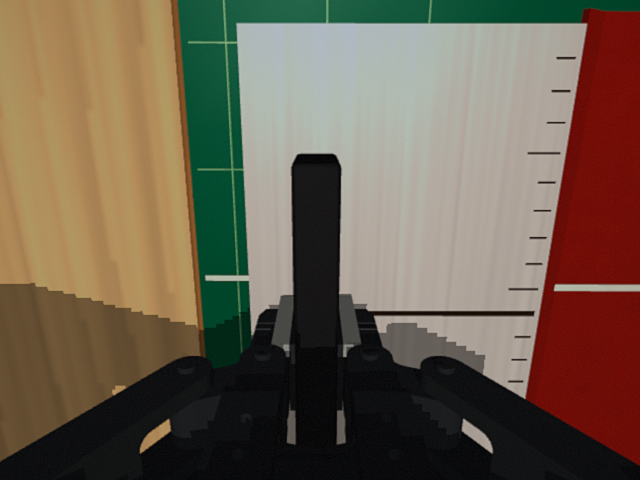

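View pics/b1_scene.png

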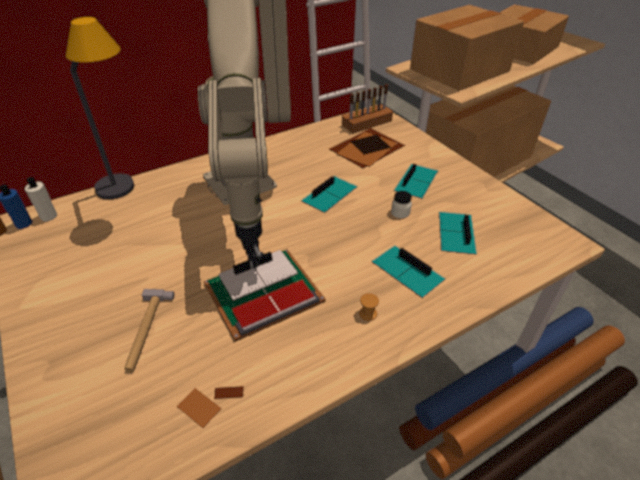

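View pics/b1_top.png

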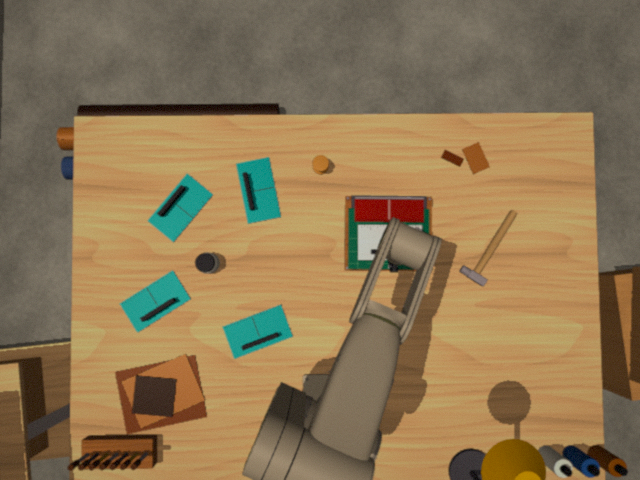

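Run:
```python
import pickle,cv2
s,st=pickle.load(open("b1_wrist.pkl","rb"))
im=s["pixels"][:,:,::-1]
cv2.imwrite("pics/b1a.png",cv2.resize(im[0:350,160:260],None,fx=3,fy=1.7,interpolation=cv2.INTER_CUBIC))
cv2.imwrite("pics/b1b.png",cv2.resize(im[0:340,510:640],None,fx=4,fy=1.7,interpolation=cv2.INTER_CUBIC))
```

```text
(no output)
```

View pics/b1a.png

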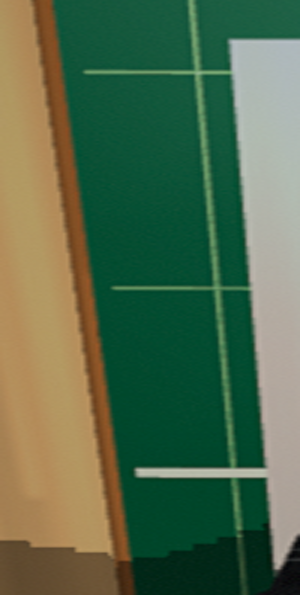

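View pics/b1b.png

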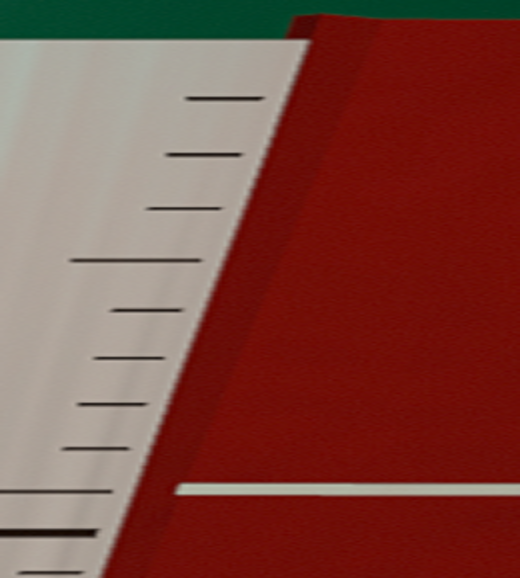

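Run:
```python
from h import *
import pickle
s,st=pickle.load(open("b1_wrist.pkl","rb"))
P=lambda u,v,z:onz(s,(u,v),z)[:2]
a,b=P(177.3,0,18),P(202.3,347,18);print("mat edge",a,b,"yaw",np.degrees(np.arctan2(-(a-b)[0],(a-b)[1])))
a,b=P(604,12,27.5),P(553.7,288,27.5);print("bend",a,b,"yaw",np.degrees(np.arctan2(-(a-b)[0],(a-b)[1])))
print("matline",P(206,277.6,18),P(248,277.6,18)); print("flapline",P(556,287.8,27.5),P(638,287.8,27.5)); print("flap end",P(625,10.5,27.5))
print("guide line end",P(534,314,54.8), "corners",P(237,24,54.8),P(587,24,54.8))
print("tcp",st["tool_pos"])
```

```text
mat edge [442.10916184 -53.28537302] [ 438.18513182 -205.00748686] yaw -1.4815259463764694
bend [602.36779878 -61.55289868] [ 600.00080658 -171.84190362] yaw -1.2294774706407603
matline [ 443.17637306 -168.62616646] [ 462.72187709 -168.87944814]
flapline [ 601.00854504 -171.75895153] [ 637.43702961 -172.23055748]
flap end [610.0398063  -61.15564664]
guide line end [ 577.68056135 -170.67202195] corners [470.81552313 -68.85441562] [580.89430663 -70.30955024]
tcp [ 494.12376876 -168.72084883   47.27988746]
```

The wrist picture shows the mat line at (206–248, 278), the flap line at (555–640, 288), and the guide's centre line ending at (534,314). That puts the board at about (556, -170.6), yaw about -1.1°, with the guide edge about 12 mm short of the lip and centred. Lowering now.

Request:
drive_tool(moves=[[[0,0,-8],0],[[0,0,-16],-0.3],[[0,0,-24],-0.3],[[0,0,-29],-0.3],[[0,0,-31],-0.3],[[0,0,-31],-0.3],[[0,0,-31],-0.3],[[0,0,-31],-0.3]])

```text
time: 8.6
tool_pos: [493.4, -169.0, 15.3]
tcp_rot: [-180.0, -0.0, 88.9]
ft_force: [-1.0, -0.2, -3.6]
finger_gap: 12.3
```

Request:
drive_tool(moves=[[[0,0,-0.5],0],[[0,0,-1],0],[[0,0,-1.5],0],[[0,0,-2],0],[[0,0,-2],0],[[0,0,-2],0],[[0,0,-2],0],[[0,0,-2],0]])

```text
time: 9.27
tool_pos: [493.6, -169.0, 14.5]
tcp_rot: [-180.0, 0.0, 88.9]
ft_force: [-5.3, 1.4, 8.4]
finger_gap: 11.8
```

```bash
python3 look.py b2 wrist scene
python3 - <<'E'
import pickle,cv2
s,st=pickle.load(open("b2_scene.pkl","rb"))
cv2.imwrite("pics/b2c.png",cv2.resize(s["pixels"][235:345,195:335,::-1],None,fx=5.5,fy=5.5,interpolation=cv2.INTER_CUBIC))
E
```

```text
{'time': 9.2667, 'tool_pos': array([ 493.6 , -169.01,   14.53]), 'tcp_rot': array([-180.  ,    0.  ,   88.91]), 'ft_force': array([-5.27,  1.42,  8.39]), 'wrist_torque': array([ 0.34,  0.96, -0.02]), 'finger_gap': 11.848575416426952}
```

View pics/b2c.png

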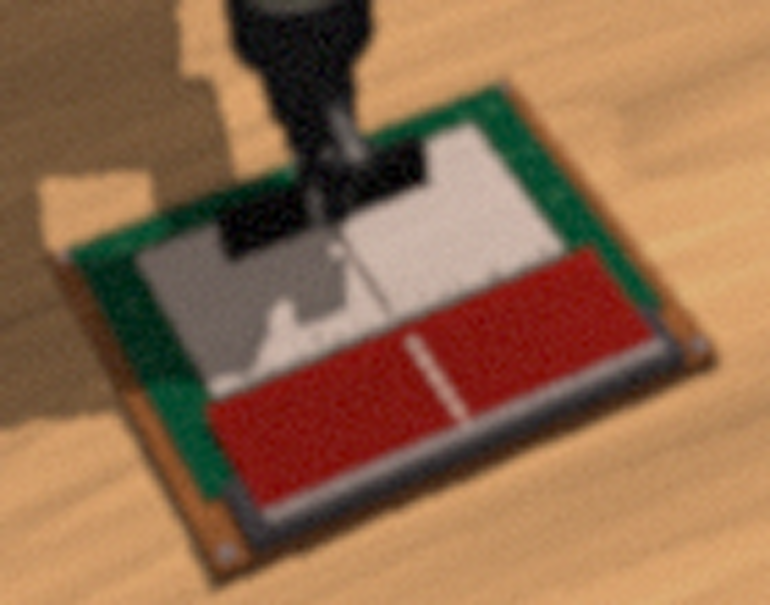

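View pics/b2_wrist.png

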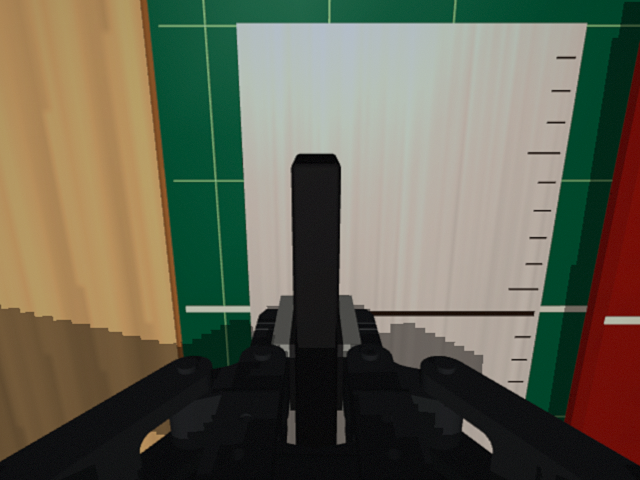

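Run:
```python
from h import *
import pickle
s,st=pickle.load(open("b2_wrist.pkl","rb"))
P=lambda u,v,z:onz(s,(u,v),z)[:2]
print("guide line",P(534,314,22),P(380,313.5,22),"mat line",P(560,309.5,18),P(200,309.5,18),"flap",P(610,321,27.5))
a,b=P(144.8,0,18),P(176,330,18);print("mat edge",a,b,"yaw",np.degrees(np.arctan2(-(a-b)[0],(a-b)[1])))
a,b=P(587,24,22),P(237,24,22);print("guide",np.degrees(np.arctan2((a-b)[1],(a-b)[0])),a,b)
```

```text
guide line [ 577.08389855 -171.41054233] [ 518.27385017 -170.12464024] mat line [ 589.21111193 -171.68677691] [ 448.38696178 -169.10817644] flap [ 602.45149248 -171.98371738]
mat edge [441.29699419 -60.73644855] [ 437.96966272 -177.86164744] yaw -1.627239843858023
guide -1.112880693989951 [580.91965049 -71.11757846] [470.85956328 -68.97956493]
```

Request:
drive_tool(moves=[[[3,-0.1,0.5],0],[[6,-0.1,0.5],0],[[9,-0.2,0.5],0],[[12,-0.2,0.5],0],[[15,-0.3,0.5],0],[[18,-0.3,0.5],0],[[20,-0.4,0.5],0],[[20,-0.4,0.5],0]])

```text
time: 10.03
tool_pos: [514.1, -169.6, 14.5]
tcp_rot: [180.0, 0.0, 88.9]
ft_force: [-2.8, 0.1, 4.8]
finger_gap: 11.9
```

```bash
python3 look.py b3 wrist scene
python3 - <<'E'
import pickle,cv2
s,st=pickle.load(open("b3_scene.pkl","rb"))
cv2.imwrite("pics/b3c.png",cv2.resize(s["pixels"][235:345,195:335,::-1],None,fx=5.5,fy=5.5,interpolation=cv2.INTER_CUBIC))
E
```

```text
{'time': 10.0333, 'tool_pos': array([ 514.07, -169.59,   14.53]), 'tcp_rot': array([1.7998e+02, 2.0000e-02, 8.8910e+01]), 'ft_force': array([-2.8 ,  0.09,  4.76]), 'wrist_torque': array([ 0.01,  0.53, -0.01]), 'finger_gap': 11.936542225563633}
```

View pics/b3c.png

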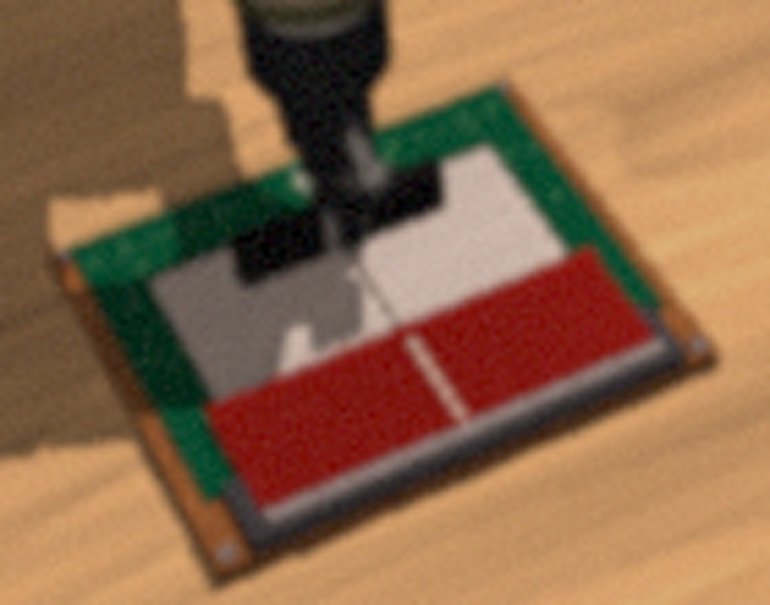

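View pics/b3_wrist.png

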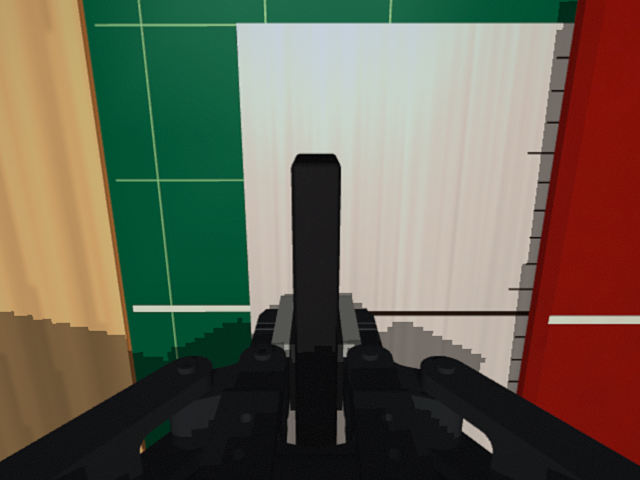

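The edge is now under the lip and the red flap hasn't moved (its left corner is at (208,408) in both crops). I'll keep sliding.

Request:
drive_tool(moves=[[[4,-0.1,0],0],[[8,-0.2,0],0],[[12,-0.2,0],0],[[16,-0.3,0],0],[[20,-0.4,0],0],[[24,-0.5,0],0],[[28,-0.5,0],0],[[31,-0.6,0],0]])

```text
time: 10.8
tool_pos: [544.2, -170.2, 14.5]
tcp_rot: [-179.9, 0.0, 88.9]
ft_force: [-9.2, 0.5, 10.0]
finger_gap: 12.0
```

```bash
python3 look.py b4 wrist scene
python3 - <<'E'
import pickle,cv2
s,st=pickle.load(open("b4_scene.pkl","rb"))
cv2.imwrite("pics/b4c.png",cv2.resize(s["pixels"][235:345,195:335,::-1],None,fx=5.5,fy=5.5,interpolation=cv2.INTER_CUBIC))
E
```

```text
{'time': 10.8, 'tool_pos': array([ 544.23, -170.16,   14.54]), 'tcp_rot': array([-1.7994e+02,  1.0000e-02,  8.8910e+01]), 'ft_force': array([-9.24,  0.48, 10.05]), 'wrist_torque': array([ 0.03,  1.4 , -0.05]), 'finger_gap': 12.028626475180834}
```

View pics/b4c.png

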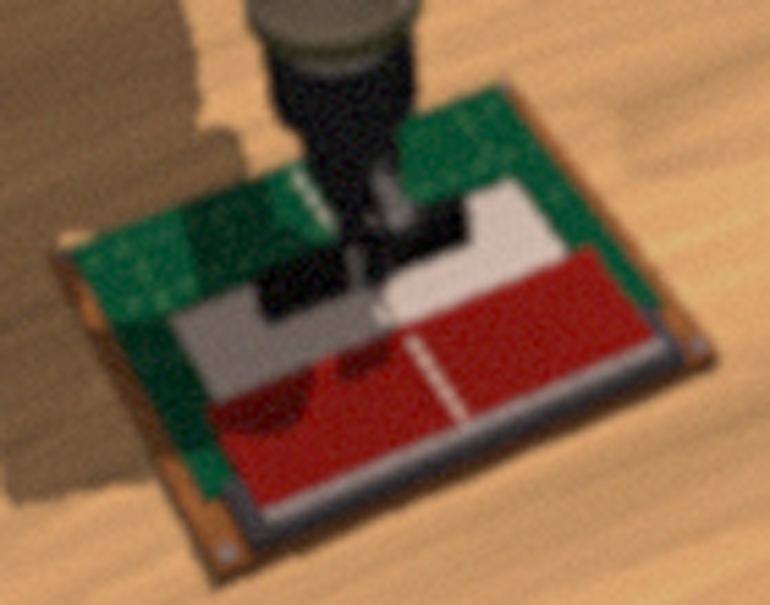

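View pics/b4_wrist.png

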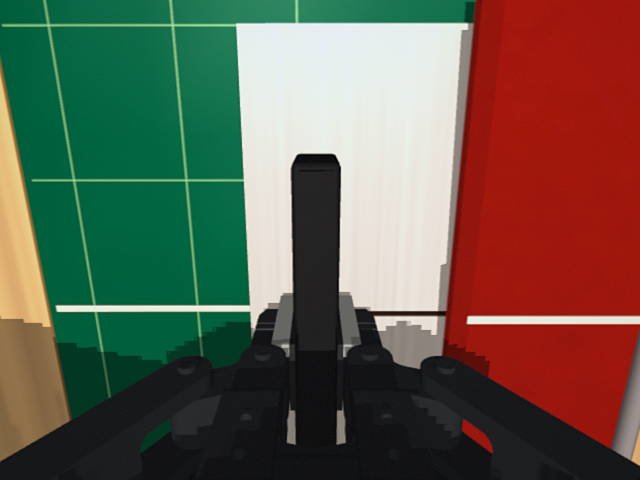

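Request:
drive_tool(moves=[[[1,0,0.3],0],[[2,0,0.3],0],[[3,0,0.3],0],[[4,0,0.3],0],[[5,0,0.3],0],[[5,-0.1,0.3],0],[[5,-0.1,0.3],0],[[5,-0.1,0.3],0]])

```text
time: 11.57
tool_pos: [549.4, -170.1, 14.6]
tcp_rot: [-180.0, -0.0, 88.9]
ft_force: [-5.4, 0.8, 6.3]
finger_gap: 11.9
```

Request:
drive_tool(moves=[[[0.5,0,0],0],[[1,0,0],0],[[1.5,0,0],0],[[2,0,0],0],[[2,0,0],0],[[2,0,0],0],[[2,0,0],0],[[2,0,0],0]])

```text
time: 12.23
tool_pos: [550.8, -170.1, 14.5]
tcp_rot: [-179.9, -0.0, 88.9]
ft_force: [-7.9, 0.2, 7.2]
finger_gap: 11.8
```

Request:
drive_tool(moves=[[[0.5,0,0],0],[[1,0,0],0],[[1.5,0,0],0],[[1.5,0,0],0],[[1.5,0,0],0],[[1.5,0,0],0],[[1.5,0,0],0],[[1.5,0,0],0]])

```text
time: 12.9
tool_pos: [550.8, -170.1, 14.5]
tcp_rot: [-179.7, -0.0, 88.9]
ft_force: [-17.0, 0.7, 14.4]
finger_gap: 11.9
```

```bash
python3 look.py b5 wrist
```

```text
{'time': 12.9, 'tool_pos': array([ 550.83, -170.12,   14.52]), 'tcp_rot': array([-1.7974e+02, -2.0000e-02,  8.8900e+01]), 'ft_force': array([-17.01,   0.72,  14.38]), 'wrist_torque': array([0.1 , 2.4 , 0.05]), 'finger_gap': 11.877956597883852}
```

View pics/b5_wrist.png

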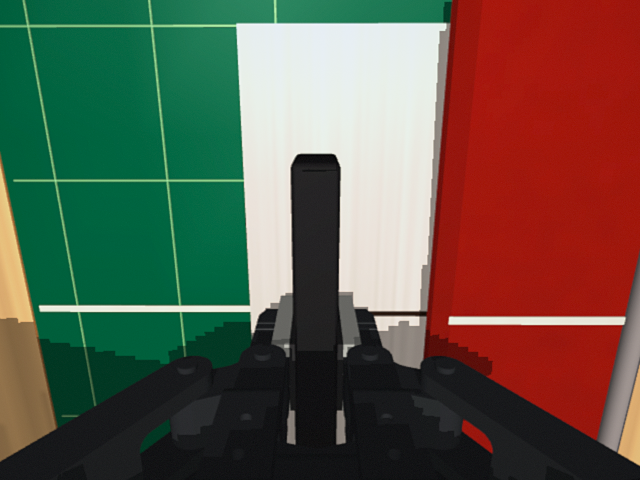

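Run:
```python
from h import *
import pickle
s,st=pickle.load(open("b5_wrist.pkl","rb"))
P=lambda u,v,z:onz(s,(u,v),z)[:2]
print("guide rear",P(237,24,22),P(250,305,22),"front-left corner..",P(448,24,22))
print("flapline",P(449,320.5,27.5),P(624,320.5,27.5),"matline",P(42,308.5,18),P(248,308.5,18))
print("guide line",P(380,313.5,22),P(426,313.7,22))
c,sn=np.cos(np.radians(-1.1)),np.sin(np.radians(-1.1))
```

```text
guide rear [528.11522643 -70.0672468 ] [ 526.06308883 -166.83874476] front-left corner.. [594.48497991 -71.4199266 ]
flapline [ 600.20572539 -171.71187749] [ 664.47872425 -172.74675098] matline [ 443.43127176 -168.87628238] [ 524.44359745 -170.19765288]
guide line [ 575.5262392  -171.19668472] [ 593.06419008 -171.56518087]
```

The TCP stopped at x=550.8 with 17 N against it. The guide's rear edge is at x≈526.0, so its front edge is at about 636.0, against a stop predicted at 636.2 from the flap bend: it's home. I'll ease the push on the stop slightly, hold, and check that it's steady.

Request:
drive_tool(moves=[[[-0.4,0,0],0],[[-0.4,0,0],0],[[-0.4,0,0],0],[[-0.4,0,0],0],[[-0.4,0,0],0],[[-0.4,0,0],0],[[-0.4,0,0],0],[[-0.4,0,0],0]])

```text
time: 13.62
tool_pos: [550.8, -170.1, 14.5]
tcp_rot: [-179.8, -0.0, 88.9]
ft_force: [-14.2, 1.2, 12.6]
finger_gap: 12.3
```

Request:
drive_tool(moves=[[[0,0,0],0],[[0,0,0],0],[[0,0,0],0],[[0,0,0],0],[[0,0,0],0],[[0,0,0],0],[[0,0,0],0],[[0,0,0],0]])

```text
time: 14.28
tool_pos: [550.8, -170.1, 14.5]
tcp_rot: [-179.8, -0.0, 88.9]
ft_force: [-14.3, 0.5, 13.7]
finger_gap: 12.2
```

```bash
python3 look.py b6 wrist scene
python3 - <<'E'
import pickle,cv2
s,st=pickle.load(open("b6_scene.pkl","rb"))
cv2.imwrite("pics/b6c.png",cv2.resize(s["pixels"][235:345,195:335,::-1],None,fx=5.5,fy=5.5,interpolation=cv2.INTER_CUBIC))
E
```

```text
{'time': 14.2833, 'tool_pos': array([ 550.84, -170.14,   14.55]), 'tcp_rot': array([-1.7979e+02, -1.0000e-02,  8.8900e+01]), 'ft_force': array([-14.31,   0.51,  13.67]), 'wrist_torque': array([ 0.05,  2.07, -0.03]), 'finger_gap': 12.213764812692219}
```

View pics/b6c.png

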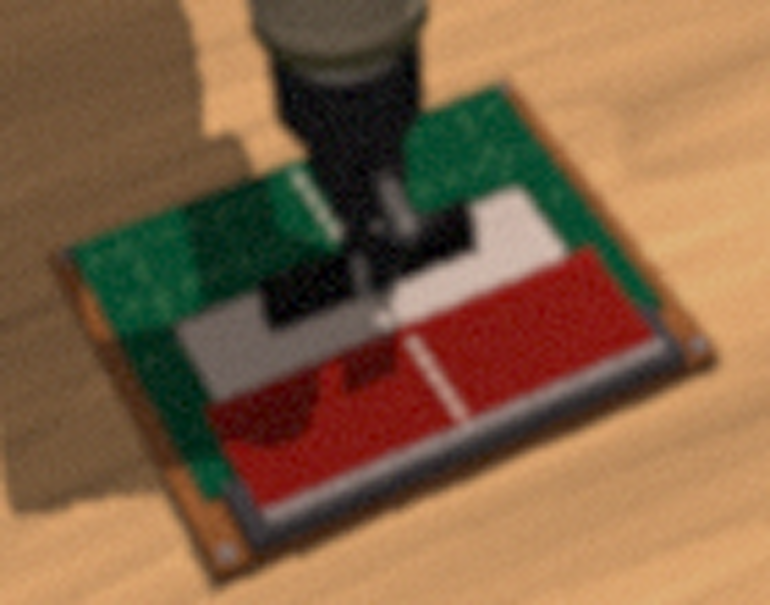

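Request:
drive_tool(moves=[[[-0.3,0,-0.4],0],[[-0.3,0,-0.4],0],[[-0.3,0,-0.4],0],[[-0.3,0,-0.4],0],[[-0.3,0,-0.4],0],[[-0.3,0,-0.4],0],[[-0.3,0,-0.4],0],[[-0.3,0,-0.4],0]])

```text
time: 15.05
tool_pos: [550.9, -170.1, 14.5]
tcp_rot: [-179.8, -0.0, 88.9]
ft_force: [-14.0, 1.3, 15.2]
finger_gap: 12.0
```

Request:
drive_tool(moves=[[[0,0,0],0],[[0,0,0],0],[[0,0,0],0],[[0,0,0],0],[[0,0,0],0],[[0,0,0],0],[[0,0,0],0],[[0,0,0],0]])

```text
time: 15.72
tool_pos: [550.8, -170.1, 14.5]
tcp_rot: [-179.8, -0.0, 88.9]
ft_force: [-14.2, 1.3, 15.5]
finger_gap: 11.8
```

```bash
python3 look.py b7 wrist
```

```text
{'time': 15.7167, 'tool_pos': array([ 550.84, -170.13,   14.52]), 'tcp_rot': array([-1.7982e+02, -1.0000e-02,  8.8900e+01]), 'ft_force': array([-14.2 ,   1.32,  15.48]), 'wrist_torque': array([0.12, 2.13, 0.04]), 'finger_gap': 11.800331002959833}
```

View pics/b7_wrist.png

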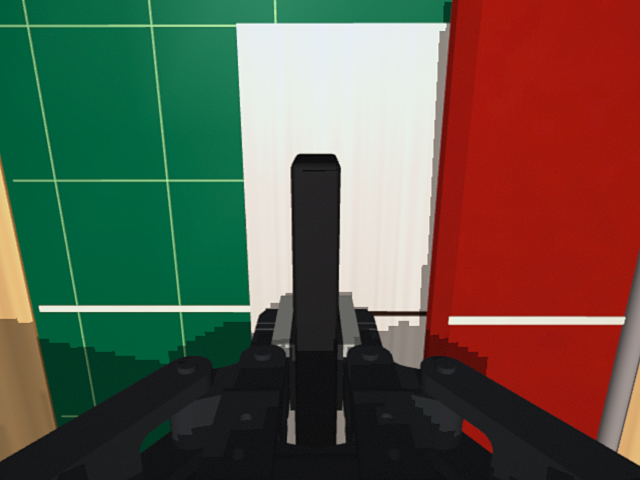

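The guide is steady and square, centred on the white lines at v≈309–320. It bears down with about 15 N plus its own weight, and the flap is shut. Handing in.

```bash
python3 -c "
from bench import r
print(r.hand_in())"
```

```text
the job is handed in; nothing more can be done
None
```

I gripped the aluminium guide by its rib, slid its free edge under the flap along the mat until it stopped, and handed in at about 16 s. I was still holding it and pressing down. No verdict was reported, so what follows is from my last checks.

**Last checks:**

| Check | Reading |
|---|---|
| Guide edge | x ≈ 636.0 mm, against the stop estimated at 636.2 mm |
| Contact with the stop | 14 N push, almost no twisting moment, so touching along its length |
| Centring | Within about 0.5 mm of the board's middle line |
| Yaw | About -1.1°, same as the board within about 0.5° |
| Tool tilt | 0.2° |
| Downward push | 15.5 N, plus about 2.5 N guide weight |
| Flap | No visible movement in the pictures; its angle was not measured directly |

The push against the stop could take part of the downward load by friction. The force on the mat itself may therefore be below 18 N, but I expect it to be above the required 8 N. The hammer, spool, pot and turquoise look-alikes were not approached.

**What disagreed:**
- **Fingertips:** they sat about 13 mm behind the reported TCP, where the notes say 22 mm ahead. My first grip closed above the rib and touched nothing, so I went about 33 mm deeper after checking the wrist pictures.
- **Cameras:** the top and scene cameras differed by 3–4 mm. I took the final positions from the wrist camera and from contact.

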